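Build up the crankshaft and camshaft ends of an engine

TASK

Build up the two shafts that stand upright in their stands. On the crankshaft (the one with the flywheels and connecting rod) fit the ball bearing first, then the small timing gear, then the plain sleeve; on the camshaft fit the flat thrust ring and then the large timing gear, hub upwards, each part lowered over its shaft rather than dropped and resting fully home on the one beneath. It does not matter which shaft you do first; leave the loose piston and the dial bore gauge where they are.

Things in the scene. Friction and masses are not known exactly. Their poses are not given: they have to be found in the camera images.
- crank_seat (a point): Crankshaft fixed upright in a bolted-down round stand: two flywheel discs 100 mm wide (top 104 mm above the bench), a level connecting rod between them reaching 143 mm out along this point's x, away from the robot. The point: on the shaft axis at the 40 mm wide shoulder, 110 mm above the bench; z up. Above it the shaft is 26 mm thick for 50 mm, then a nose tapers to 10 mm, tip 64 mm above it.
- cam_seat (a point): Camshaft fixed upright in a bolted-down round stand: slender shaft, two egg-shaped lobes, a round journal above. The point: on the shaft axis at the journal's top (shoulder 42 mm wide), 110 mm above the bench; z up. Above it the shaft is 20 mm thick for 40 mm, then a guide nose tapers to 8 mm, tip 52 mm above the point.
- bearing_center (a point): Ball bearing lying flat, steel, 62 mm outside, 30 mm bore, 16 mm high, the ring of balls showing between the two races. Loose, about 0.2 kg. The point is its centre, half-way up; z is its axis. Both faces are alike.
- pinion_center (a point): Small timing gear lying flat, steel, 20 teeth, 55 mm over the teeth, 30 mm bore, 18 mm high. Loose, about 0.22 kg. The point is its centre, half-way up; z is its axis. Both faces are alike.
- sleeve_center (a point): Plain smooth steel sleeve standing on end, 42 mm outside, 30 mm bore, 16 mm high, no teeth or balls. Loose, about 0.1 kg. The point is its centre, half-way up; z is its axis. Both ends are alike.
- thrust_ring_center (a point): Flat steel thrust ring, 56 mm outside, 24 mm bore, 12 mm thick, four dark oil grooves across its upper face. Loose, about 0.16 kg. The point is its centre, half-way up; z is its axis.
- cam_gear_center (a point): Large steel timing gear lying flat, hub up: 40 teeth, 105 mm over them, disc 14 mm thick with six dark holes, a round hub 40 mm across rising 14 mm above the disc (28 mm high in all, flat underside), bore 24 mm. Loose, about 0.45 kg; grip it by the hub. The point: on its axis half-way up, level with the disc's upper face; z its axis, hub side up.
- piston_center (a point): Loose aluminium piston standing crown up among the parts, 66 mm across, 55 mm high, three ring grooves; not part of this job, leave it. The point is its centre, half-way up.
- gauge_dial (a point): Dial bore gauge lying near the bench's right edge: round dial 48 mm across and 14 mm thick with a thin stem 210 mm long to the dial's -x side; leave it. The point is the middle of the dial, 7 mm above the bench.
There are look-alikes about, which are no part of the job. What is shaped like the part that bears thrust_ring_center but brown or orange is not meant.

How it is judged (in metres and radians):
At the end, for the whole second after the job is handed in: Crank, shoulder up: bearing, small gear, sleeve; cam: thrust ring, large gear hub up. Each within 5 mm of its shaft axis, 4 mm of the height where it rests home, 0.1 rad of level, at rest. Piston and dial gauge within 30 mm of their start (horizontal distance between each of bearing_center, pinion_center, sleeve_center and crank_seat below 0.005 m and z of bearing_center in the frame of crank_seat between 0.004 and 0.012 m and angle between each of bearing_center, pinion_center, sleeve_center, thrust_ring_center, cam_gear_center's own z axis and vertical below 0.1 rad and linear speed of each of bearing, pinion, sleeve, thrust_ring, cam_gear below 0.02 m/s and z of pinion_center in the frame of crank_seat between 0.021 and 0.029 m and z of sleeve_center in the frame of crank_seat between 0.038 and 0.046 m and horizontal distance between each of thrust_ring_center, cam_gear_center and cam_seat below 0.005 m and z of thrust_ring_center in the frame of cam_seat between 0.002 and 0.01 m and z of cam_gear_center in the frame of cam_seat between 0.022 and 0.03 m and distance of each of piston_center, gauge_dial from where it was at the start of the episode below 0.03 m); the robot touches nothing.
It fails at once if a part let fall freely (faster than 1.2 m/s, out of the fingers) ((linear speed of bearing above 1.2 m/s and contact force between the fingers and bearing below 0.1 N) or (linear speed of pinion above 1.2 m/s and contact force between the fingers and pinion below 0.1 N) or (linear speed of sleeve above 1.2 m/s and contact force between the fingers and sleeve below 0.1 N) or (linear speed of thrust_ring above 1.2 m/s and contact force between the fingers and thrust_ring below 0.1 N) or (linear speed of cam_gear above 1.2 m/s and contact force between the fingers and cam_gear below 0.1 N)).
It fails at once if the piston or the dial gauge knocked more than 30 mm aside, or the piston tipped over (distance of any of piston_center, gauge_dial from where it was at the start of the episode above 0.03 m or angle between piston_center's own z axis and vertical above 0.5 rad).
It also fails if it takes over 141 s, if anything falls off the work surface, if the arm or the gripper's body presses on something with over 40 N, if the wrist force passes 120 N, or if a joint passes its speed limit or range.

ROBOT

A 6-joint arm with a two-finger parallel gripper is mounted at the origin on the work surface. World frame = base frame: x ahead of the robot, y to its left, z up, the work surface at z = 0. Lengths are in mm, angles in rad, forces in N, time in s.
With the tool pointing down it reaches from about 300 to 775 mm from the base axis. Payload 14.6 kg.
Tool frame: the origin (TCP) lies on the front face of the gripper's body, between the roots of the fingers; the fingertips stand 97 mm ahead of it and the grasp point (between the pads) lies 78 mm ahead of it; z points along the fingers, y is the line along which they close (so a half turn about z gives the same grasp; the last joint's range is limited). The gripper opens to 94 mm and grips with 3 to 60 N. Pads are 16 mm wide; open, the fingers measure 119 mm over their backs; the gripper's body (75 mm by 177 mm) begins 78 mm behind the grasp point.
Start: joints at [-1.277, 0.3, 1.521, -0, 1.321, -0.067], TCP at [194.155, -514.581, 302.646] pointing down, gripper open.
Joint ranges: [-3.03, 3.03], [-0.79, 2.21], [0.23, 2.52], [-1.04, 4.18], [0, 3.07], [-2.55, 2.55]. Speed limits (rad/s): [2.22, 2.22, 2.57, 3.14, 3.14, 3.14].

INTERFACE

Orientations are given as [roll, pitch, yaw] about the fixed x, y, z axes, in that order (R = Rz(yaw) Ry(pitch) Rx(roll)).
In Python, from cell import * gives the robot as it stands.
- The arm moves only by the tool carry_out, never from a script. Its arguments are lists of equal length, an entry for each row: "slide": the shift along the world's x, y, z scaled (see below), a list of three; "dr": the turn, a rotation vector about the world's x, y, z scaled (see below), a list of three; "gripper": the opening in per cent of the stroke, from 0 (shut) to 100 (fully open). A call has 1 to 10 rows; each row is the pose to reach, as a shift and turn from the pose commanded when the call began, turning the shorter way round; what a row does not reach only later rows make up. The controller multiplies each number of a shift by 0.25 m and each number of a turn by 360 degrees. A row lasts 1/12 s, in which the tool goes at most 41.7 mm and 7.16 degrees, less where a joint would pass 70% of its speed; a pose out of reach is approached as far as the arm can. A call with a number of a shift or a turn outside -1 to 1 is refused whole. A call with a gripper value outside its range is refused whole. The fingers move at their own pace and stop on an object; "newtons" is the grip in N (left out, the last holds). Time passes only in rows, so rows that repeat a pose let the fingers close. It gives the time, the measured TCP pose, the force, the opening and the grip force at its end, in the units of the state.
- read_state(): the state, without advancing time (a new reading comes with each control period).
- camera(name): name is "scene" or "top"; returns the picture (384x512x3 uint8, red, green, blue); there is no depth.
- camera_model(name): a dict with "vfov" (degrees; the focal length in pixels is half the picture's height over the tangent of half this angle, whatever the lens; pixels are square), "cx", "cy" (the principal point, pixels), "k1" (the pictures are not rectified: a ray, as slopes to the right and down, at radius r is drawn at 1 + k1 r^2 times it, then the intrinsics apply), "R" (3x3) and "t" (3): a world point X has camera coordinates R X + t. Camera axes: x right, y down, z forward; pixel columns grow to the right and rows downward; lengths in mm; the calibration is good to about 2 mm. A picture is of the moment at which its call begins. camera_model takes no time and is no camera call.
- sign_off(): hands the job in; it is judged then, once.
The state is a dict: "clock": time; "joints": joint angles; "qd": joint speeds; "effort": joint torques, N m; "eef_pos": TCP position; "eef_rot": TCP orientation; "wrist_force": force on the tool from outside, world axes, zero at the start; "moment": the same for the moment, N m; "finger_gap": finger opening in mm; "finger_force": force on a finger pad.
Only numpy, scipy, OpenCV 4.12 (cv2) and the standard library are available. Lean on these libraries where they do the work, as an engineer would, in place of code of your own. Each camera call takes 0.05 s, during which the arm holds its last target. There are 200 camera calls.

## Working session

There is one attempt and no reset: what is moved stays moved. The work goes in short steps, Python scripts to look and compute and a tool call to move; the robot and the scene stay as the last step left them, time stands still between calls to the robot, and variables do not carry over. Pictures are saved under pics/ and viewed, at most 14 in all, crops included, and the job is handed in when it is done.

Besides the shell and the picture viewer there is one more tool, called after "Emit:" as a command line: name --argument value ..., lists and objects as JSON in quotes. carry_out: Moves the arm, as the interface text tells. Its arguments: {"type":"object","properties":{"slide":{"type":"array","items":{"type":"array","items":{"type":"number","minimum":-1,"maximum":1}}},"dr":{"type":"array","items":{"type":"array","items":{"type":"number","minimum":-1,"maximum":1}}},"gripper":{"type":"array","items":{"type":"number"}},"newtons":{"type":"number"}},"required":["slide","dr","gripper"]}

```bash
ls; mkdir -p pics
python3 - <<'E'
from cell import *
import cv2
for n in("scene","top"):
    im=camera(n); cv2.imwrite(f"pics/{n}0.png",im[:,:,::-1]); m=camera_model(n); print(n,m)
print(read_state())
E
```

```text
pics
scene {'vfov': 56.62404668367828, 'cx': 259.5213870599364, 'cy': 194.56746853173726, 'k1': 0.03586025975435562, 'R': array([[ 0.19643082,  0.9804482 ,  0.01167334],
       [ 0.57078915, -0.10466011, -0.81439917],
       [-0.79725446,  0.16663611, -0.58018766]]), 't': array([ -18.6167743 , -234.61281012, 1500.58137985])}
top {'vfov': 55.59544160716557, 'cx': 255.60166554058173, 'cy': 191.04898798196268, 'k1': -0.037906402833436784, 'R': array([[ 0.01106692, -0.99988439,  0.01042707],
       [-0.98319008, -0.01278151, -0.18213703],
       [ 0.18224924, -0.00823609, -0.98321787]]), 't': array([ -87.21360483,  512.2330289 , 1019.52987676])}
{'clock': 0.1, 'joints': array([-1.27658687e+00,  3.00408440e-01,  1.52149813e+00, -3.12429548e-05,
        1.32067624e+00, -6.65911187e-02]), 'qd': array([ 0.00031375, -0.00037906, -0.00096562,  0.00082351, -0.00159523,
        0.00125651]), 'effort': array([ 2.95298989e-03, -5.32640648e+01, -3.53281438e+01,  7.10438169e-02,
        2.34705757e-02, -6.71090243e-05]), 'eef_pos': array([ 194.12338043, -514.46908272,  302.15573635]), 'eef_rot': array([-3.14060268e+00, -3.56910545e-05,  3.60808306e-01]), 'wrist_force': array([ 0.93894456, -0.70768706, -0.36200962]), 'moment': array([0.04439834, 0.04738434, 0.04674589]), 'finger_force': 0.0, 'finger_gap': 93.91864960300066}
```

View pics/scene0.png

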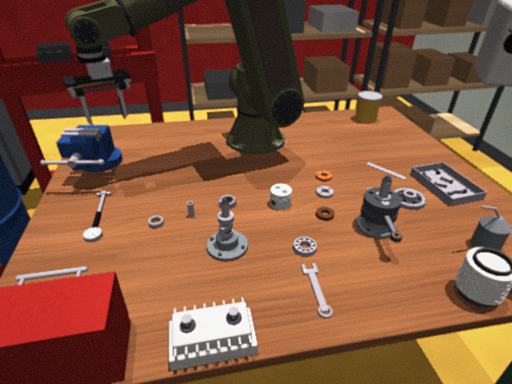

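View pics/top0.png

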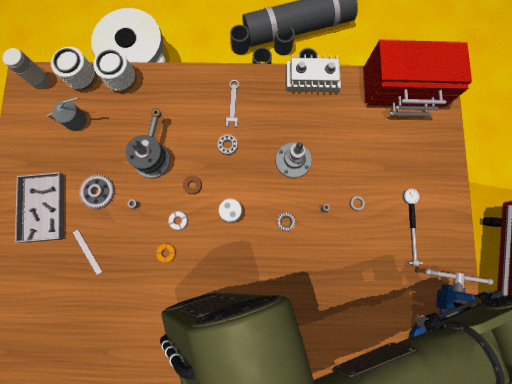

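The scene view shows the camshaft at (227,240), the crankshaft at (381,210) and the bearing at (305,245). In the top view the crank is at (149,150), the cam at (296,155), the bearing at (228,144), the large gear at (97,191) and the piston at (230,210).

Candidates in the top view:
- **Thrust ring:** white (178,221), brown (192,185), orange (165,253). White fits, since brown and orange are excluded.
- **Pinion:** (286,221), toothed.
- **Sleeve:** (358,203), a plain ring. The small items at (132,203) and (325,208) are too small.

I'll confirm these in an enlarged crop.

Run:
```python
import cv2
im=cv2.imread("pics/top0.png")
cv2.imwrite("pics/crop1.png",cv2.resize(im[125:270,75:375],None,fx=2.66,fy=2.66,interpolation=cv2.INTER_CUBIC))
```

```text
(no output)
```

View pics/crop1.png

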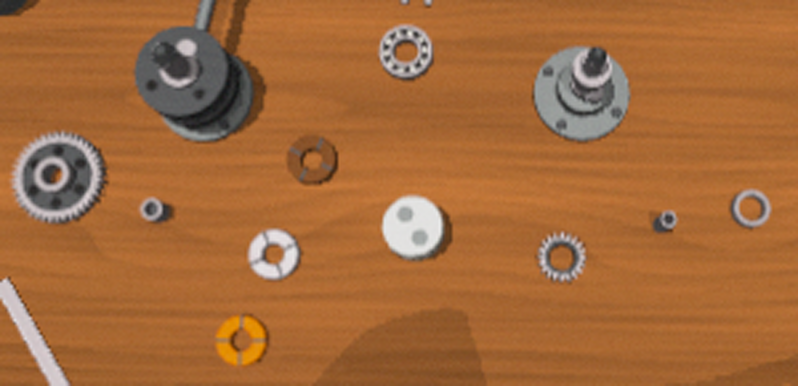

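The crop shows a plain ring at (358,203), a toothed ring at (286,221), a white grooved ring at (178,221) and a ball ring at (228,144). All match the descriptions.

```bash
cat > h.py <<'E'
from cell import *
import cv2, numpy as np
def ray(n,px):
    m=camera_model(n); f=192/np.tan(np.radians(m["vfov"]/2))
    K=np.array([[f,0,m["cx"]],[0,f,m["cy"]],[0,0,1.]])
    u=cv2.undistortPoints(np.array([[px]],float),K,np.array([m["k1"],0,0,0,0.]))[0,0]
    R=np.array(m["R"]); return -R.T@m["t"], R.T@np.array([u[0],u[1],1])
def plane(n,px,z):
    o,d=ray(n,px); return o+d*(z-o[2])/d[2]
def proj(n,X):
    m=camera_model(n); f=192/np.tan(np.radians(m["vfov"]/2))
    c=np.array(m["R"])@np.array(X,float)+m["t"]; s=c[:2]/c[2]; s=s*(1+m["k1"]*(s@s))
    return s*f+[m["cx"],m["cy"]]
def blob(n,im,px,r=30,smax=90,zc=0):
    x,y=map(int,px); hsv=cv2.cvtColor(im,cv2.COLOR_RGB2HSV)
    m=((hsv[:,:,1]<smax)&(hsv[:,:,2]>60)).astype(np.uint8)
    w=np.zeros_like(m); w[max(y-r,0):y+r,max(x-r,0):x+r]=1
    cs,_=cv2.findContours(m*w,cv2.RETR_EXTERNAL,cv2.CHAIN_APPROX_NONE)
    cs=[c for c in cs if cv2.contourArea(c)>20]
    c=min(cs,key=lambda c:np.hypot(*(np.array(cv2.minEnclosingCircle(c)[0])-px)))
    (bx,by),br=cv2.minEnclosingCircle(c); M=cv2.moments(cv2.convexHull(c))
    return np.array([M["m10"],M["m01"]])/M["m00"],br,cv2.contourArea(cv2.convexHull(c))
E
python3 - <<'E'
from h import *
t=camera("top");s=camera("scene")
for k,pt,ps,z in [("bearing",(228,144),(305,245),8),("pinion",(286,221),None,9),("sleeve",(358,203),(156,221),8),("ring",(178,221),(325,191),6),("gear",(97,191),None,10)]:
    c,r,a=blob("top",t,pt); p=plane("top",c,z); print(k,c.round(1),"d~",round(2*np.sqrt(a/np.pi)*p_ if (p_:=(1020/364)) else 0,1),p.round(1))
    if ps:
        c,r,a=blob("scene",s,ps); print("   scene",c.round(1),plane("scene",c,z).round(1))
for n,im,b in(("top",t,(120,125,350,185)),("scene",s,(195,165,420,265))):
    x0,y0,x1,y1=b; 
    h=cv2.resize(im[y0:y1,x0:x1],None,fx=3.45,fy=3.45,interpolation=cv2.INTER_CUBIC)
    cv2.imwrite(f"pics/sh_{n}.png",h[:,:,::-1])
a=cv2.imread("pics/sh_top.png");b=cv2.imread("pics/sh_scene.png")
w=max(a.shape[1],b.shape[1]);P=lambda i:cv2.copyMakeBorder(i,0,0,0,w-i.shape[1],cv2.BORDER_CONSTANT)
print(a.shape,b.shape);cv2.imwrite("pics/sh.png",np.vstack([P(a),P(b)]))
E
```

```text
bearing [227.1 144.1] d~ 55.8 [668.2   9.    8. ]
   scene [304.4 245.7] [666.8   9.3   8. ]
pinion [285.8 221.3] d~ 49.3 [ 429.5 -172.9    9. ]
sleeve [357. 203.] d~ 39.0 [ 487.8 -389.9    8. ]
   scene [155.5 221. ] [ 486.6 -388.1    8. ]
ring [177.5 220.1] d~ 52.4 [429.2 152.    6. ]
   scene [324.5 191.4] [429.2 152.2   6. ]
gear [ 96.6 191.2] d~ 94.2 [513.4 402.4  10. ]
(207, 794, 3) (345, 776, 3)
```

View pics/sh.png

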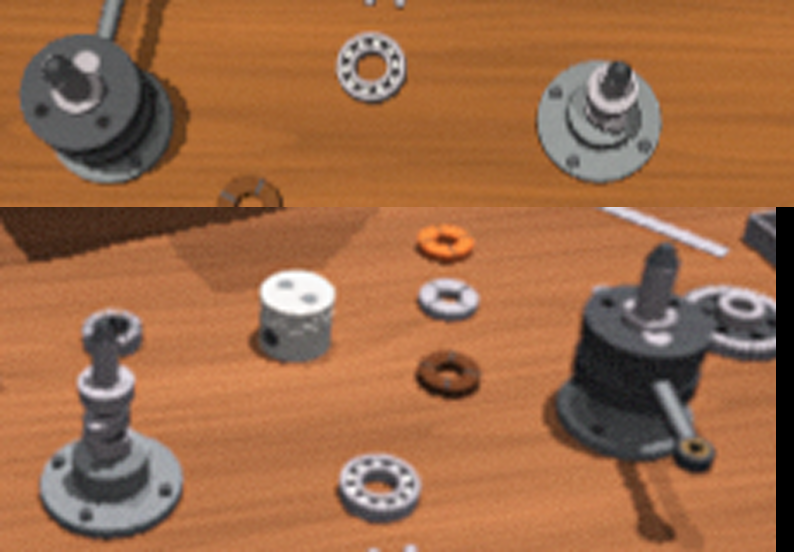

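The enlarged view shows, in top image pixels, the crank disc centre at about (143.5,151.7) and tip at (134,143), and the cam shoulder at about (297.4,151.1) and tip at (300,145.3). In the scene image the crank tip is at about (387.5,177.5) and the cam shoulder at (225.7,215.7).

Run:
```python
from h import *
for k,n,p,z in [("crank disc","top",(143.5,151.7),104),("crank shoulder","top",(142,151.2),110),("crank tip","top",(134.2,143),174),("crank tip","scene",(387.5,177.5),174),("crank shoulder","scene",(384,196.5),110),
 ("cam sh","top",(297.4,151.1),110),("cam tip","top",(300,145.3),162),("cam sh","scene",(225.7,215.7),110),("cam tip","scene",(225.4,198.3),162)]:
    print(k,n,plane(n,p,z).round(1))
# edges-based: crank/cam shaft dark mask centroid in top, disc ellipse fit
t=camera("top");s=camera("scene")
hsv=cv2.cvtColor(t,cv2.COLOR_RGB2HSV)
# bright shoulder rims
for nm,im,c in(("top",t,(142,151)),("top",t,(297,151)),("scene",s,(384,196)),("scene",s,(226,216))):
    g=cv2.cvtColor(im,cv2.COLOR_RGB2GRAY);x,y=c
    m=np.zeros_like(g);m[y-9:y+10,x-11:x+12]=(g[y-9:y+10,x-11:x+12]>165)
    cs,_=cv2.findContours(m,cv2.RETR_EXTERNAL,cv2.CHAIN_APPROX_NONE)
    q=max(cs,key=cv2.contourArea);b=cv2.boundingRect(q);pc=(b[0]+(b[2]-1)/2,b[1]+(b[3]-1)/2)
    print(nm,b,pc,plane(nm,pc,110).round(1))
```

```text
crank disc top [611.9 238.  104. ]
crank shoulder top [611.6 240.5 110. ]
crank tip top [614.9 242.5 174. ]
crank tip scene [623.8 235.2 174. ]
crank shoulder scene [621.5 241.3 110. ]
cam sh top [ 617.7 -197.1  110. ]
cam tip top [ 618.2 -197.6  162. ]
cam sh scene [ 626.1 -195.3  110. ]
cam tip scene [ 622.8 -193.4  162. ]
top (142, 142, 6, 4) (144.5, 143.5) [634.2 235.  110. ]
top (290, 144, 15, 13) (297.0, 150.0) [ 620.9 -196.   110. ]
scene (382, 202, 7, 3) (385.0, 203.0) [649.6 229.7 110. ]
scene (217, 211, 17, 9) (225.0, 215.0) [ 623.  -196.7  110. ]
```

Emit:
carry_out --slide '[[0.8,1,0],[0.8,1,0],[0.8,1,0],[0.8,1,0],[0.8,1,0],[0.8,1,0],[0.8,1,0],[0.8,1,0]]' --dr '[[0,0,0],[0,0,0],[0,0,0],[0,0,0],[0,0,0],[0,0,0],[0,0,0],[0,0,0]]' --gripper '[100,100,100,100,100,100,100,100]'

```text
clock: 0.97
eef_pos: [395.5, -262.0, 302.9]
eef_rot: [3.141, -0.0, 0.362]
wrist_force: [0.2, -1.2, -0.6]
finger_gap: 94.0
finger_force: 0.0
```

Emit:
carry_out --slide '[[0.8,1,0],[0.8,1,0],[0.8,1,0],[0.8,1,0],[0.8,1,0],[0.8,1,0],[0.8,1,0],[0.8,1,0]]' --dr '[[0,0,0],[0,0,0],[0,0,0],[0,0,0],[0,0,0],[0,0,0],[0,0,0],[0,0,0]]' --gripper '[100,100,100,100,100,100,100,100]'

```text
clock: 1.63
eef_pos: [595.5, -11.6, 302.4]
eef_rot: [-3.141, -0.0, 0.362]
wrist_force: [-0.5, -0.4, 0.2]
finger_gap: 94.1
finger_force: 0.0
```

Emit:
carry_out --slide '[[0.293,0.094,-0.57],[0.293,0.094,-0.57],[0.293,0.094,-0.57],[0.293,0.094,-0.57],[0.293,0.094,-0.57],[0.293,0.094,-0.57],[0.293,0.094,-0.57]]' --dr '[[0,0,0],[0,0,0],[0,0,0],[0,0,0],[0,0,0],[0,0,0],[0,0,0]]' --gripper '[100,100,100,100,100,100,100]'

```text
clock: 2.22
eef_pos: [667.6, 8.7, 161.8]
eef_rot: [3.141, -0.002, 0.361]
wrist_force: [0.1, -0.1, 0.8]
finger_gap: 94.4
finger_force: 0.0
```

```bash
cat > look.py <<'E'
from h import *
import sys
def pair(name,bt,bs,f):
    P=[]
    for n,b in(("top",bt),("scene",bs)):
        im=camera(n); cv2.imwrite(f"pics/raw_{name}_{n}.png",im[:,:,::-1])
        x0,y0,x1,y1=b; P.append(cv2.resize(im[y0:y1,x0:x1],None,fx=f,fy=f,interpolation=cv2.INTER_CUBIC)[:,:,::-1])
    h=max(p.shape[0] for p in P)
    cv2.imwrite(f"pics/{name}.png",np.hstack([cv2.copyMakeBorder(p,0,h-p.shape[0],0,0,cv2.BORDER_CONSTANT) for p in P]))
E
python3 - <<'E'
from look import *
pair("a1",(120,90,270,200),(255,150,405,270),2.6)
t=cv2.imread("pics/raw_a1_top.png");g=cv2.cvtColor(t,cv2.COLOR_BGR2HSV)
# crank top disc: rays from guessed centre toward upper-left; find sat edge
c=np.array([143.3,151.3]);P=[]
for a in np.radians(np.arange(150,290,6)):
    d=np.array([np.cos(a),np.sin(a)]);rr=np.arange(12,27,.25)
    q=(c+rr[:,None]*d).astype(np.float32)
    v=cv2.remap(g[:,:,1].astype(np.float32),q[:,0].reshape(1,-1),q[:,1].reshape(1,-1),1)[0]
    i=np.argmax(v>110)
    if v[i]>110:P.append(plane("top",q[i],104)[:2])
P=np.array(P)
from scipy.optimize import least_squares
r=least_squares(lambda x:np.hypot(*(P-x).T)-50,[613,239],loss="soft_l1",f_scale=1)
print(r.x,np.abs(r.fun).round(1))
E
```

```text
[614.06287503 240.92204041] [0.2 0.  0.  0.1 0.5 0.3 0.  0.4 0.1 0.5 0.1 0.5 0.7 0.4 0.1 0.1 0.2 0.4
 0.4 0.3 0.5 0.2 0.8]
```

View pics/a1.png

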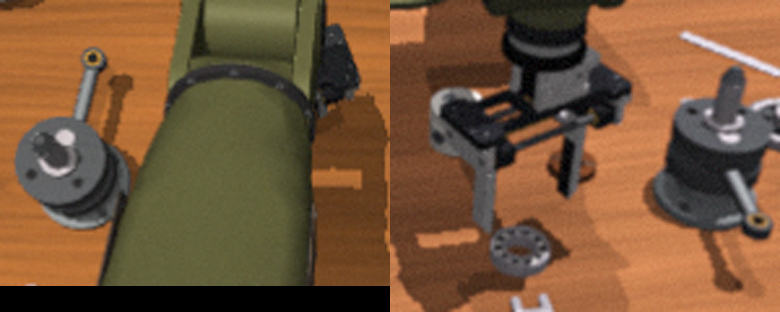

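The top view shows the arm over the bearing. In the scene the fingers straddle the bearing at about (305,245), centred on it. The circle fit puts the crank at (614,241).

Emit:
carry_out --slide '[[0,0,-0.12],[0,0,-0.2],[0,0,-0.24],[0,0,-0.24],[0,0,-0.24]]' --dr '[[0,0,0],[0,0,0],[0,0,0],[0,0,0],[0,0,0]]' --gripper '[100,100,100,100,100]' --newtons 25

```text
clock: 2.73
eef_pos: [667.8, 8.8, 101.8]
eef_rot: [3.141, -0.002, 0.361]
wrist_force: [0.6, 0.6, 0.1]
finger_gap: 94.0
finger_force: 0.0
```

Emit:
carry_out --slide '[[0,0,0],[0,0,0],[0,0,0],[0,0,0],[0,0,0],[0,0,0],[0,0,0],[0,0,0]]' --dr '[[0,0,0],[0,0,0],[0,0,0],[0,0,0],[0,0,0],[0,0,0],[0,0,0],[0,0,0]]' --gripper '[0,0,0,0,0,0,0,0]'

```text
clock: 3.4
eef_pos: [667.5, 9.0, 100.5]
eef_rot: [3.142, -0.0, 0.361]
wrist_force: [-1.8, 0.2, 4.8]
finger_gap: 61.9
finger_force: 25.0
```

Emit:
carry_out --slide '[[0,0,0.1],[0,0,0.25],[0,0,0.4],[0,0,0.55],[0,0,0.7],[0,0,0.8],[0,0,0.8]]' --dr '[[0,0,0],[0,0,0],[0,0,0],[0,0,0],[0,0,0],[0,0,0],[0,0,0]]' --gripper '[0,0,0,0,0,0,0]'

```text
clock: 3.98
eef_pos: [668.2, 8.9, 306.4]
eef_rot: [3.138, -0.008, 0.361]
wrist_force: [-0.2, 0.5, -1.0]
finger_gap: 62.0
finger_force: 25.0
```

Emit:
carry_out --slide '[[-0.02,0.1,0],[-0.05,0.24,0],[-0.09,0.38,0],[-0.12,0.52,0],[-0.15,0.66,0],[-0.18,0.8,0],[-0.205,0.89,0],[-0.214,0.928,0],[-0.214,0.928,0],[-0.214,0.928,0]]' --dr '[[0,0,0],[0,0,0],[0,0,0],[0,0,0],[0,0,0],[0,0,0],[0,0,0],[0,0,0],[0,0,0],[0,0,0]]' --gripper '[0,0,0,0,0,0,0,0,0,0]'

```text
clock: 4.82
eef_pos: [614.0, 240.4, 299.1]
eef_rot: [3.141, 0.001, 0.361]
wrist_force: [-0.2, -0.7, -1.5]
finger_gap: 62.1
finger_force: 25.0
```

Run:
```python
from look import *
pair("a2",(90,90,240,200),(320,110,470,240),2.6)
print(read_state()["eef_pos"],read_state()["finger_gap"],proj("scene",(614,241,206)),proj("scene",(614,241,174)))
```

```text
[614.3873508  239.4337772  299.64242925] 62.26118161074543 [390.49932012 164.91151759] [387.75640995 175.32084393]
```

View pics/a2.png

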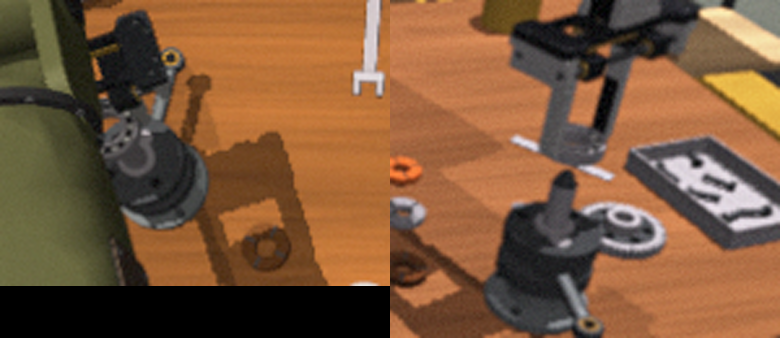

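The scene shows the held bearing above the shaft tip at (388,176), roughly in line. I'll lower it slowly while watching the force.

Emit:
carry_out --slide '[[0,0,-0.05],[0,0,-0.1],[0,0,-0.13],[0,0,-0.16],[0,0,-0.18],[0,0,-0.2],[0,0,-0.2]]' --dr '[[0,0,0],[0,0,0],[0,0,0],[0,0,0],[0,0,0],[0,0,0],[0,0,0]]' --gripper '[0,0,0,0,0,0,0]'

```text
clock: 5.5
eef_pos: [613.7, 240.9, 248.9]
eef_rot: [-3.142, 0.001, 0.361]
wrist_force: [-0.3, 0.2, -2.1]
finger_gap: 62.7
finger_force: 25.0
```

Emit:
carry_out --slide '[[0,0,-0.01],[0,0,-0.02],[0,0,-0.03],[0,0,-0.04],[0,0,-0.04],[0,0,-0.04]]' --dr '[[0,0,0],[0,0,0],[0,0,0],[0,0,0],[0,0,0],[0,0,0]]' --gripper '[0,0,0,0,0,0]'

```text
clock: 6.0
eef_pos: [613.9, 240.9, 240.1]
eef_rot: [-3.142, 0.0, 0.361]
wrist_force: [-0.9, -0.1, -2.2]
finger_gap: 62.2
finger_force: 25.0
```

Emit:
carry_out --slide '[[0,0,-0.02],[0,0,-0.05],[0,0,-0.08],[0,0,-0.1],[0,0,-0.112],[0,0,-0.116],[0,0,-0.12],[0,0,-0.12],[0,0,-0.12]]' --dr '[[0,0,0],[0,0,0],[0,0,0],[0,0,0],[0,0,0],[0,0,0],[0,0,0],[0,0,0],[0,0,0]]' --gripper '[0,0,0,0,0,0,0,0,0]'

```text
clock: 6.75
eef_pos: [614.0, 241.0, 210.5]
eef_rot: [-3.142, -0.001, 0.361]
wrist_force: [-1.6, -0.8, 1.4]
finger_gap: 62.1
finger_force: 25.0
```

Emit:
carry_out --slide '[[0,0,0],[0,0,0],[0,0,0],[0,0,0],[0,0,0],[0,0,0]]' --dr '[[0,0,0],[0,0,0],[0,0,0],[0,0,0],[0,0,0],[0,0,0]]' --gripper '[100,100,100,100,100,100]'

```text
clock: 7.25
eef_pos: [613.9, 240.9, 210.2]
eef_rot: [-3.142, -0.0, 0.361]
wrist_force: [-0.1, -0.4, 0.8]
finger_gap: 93.4
finger_force: 0.0
```

Emit:
carry_out --slide '[[0,0,0.1],[0,0,0.24],[0,0,0.36],[0,0,0.36],[0,0,0.36]]' --dr '[[0,0,0],[0,0,0],[0,0,0],[0,0,0],[0,0,0]]' --gripper '[100,100,100,100,100]'

```text
clock: 7.67
eef_pos: [614.1, 241.0, 302.0]
eef_rot: [3.141, -0.003, 0.361]
wrist_force: [0.4, -0.8, -0.2]
finger_gap: 94.1
finger_force: 0.0
```

Emit:
carry_out --slide '[[-0.4,-0.9,0],[-0.4,-0.9,0],[-0.4,-0.9,0],[-0.4,-0.9,0],[-0.4,-0.9,0],[-0.4,-0.9,0],[-0.4,-0.9,0]]' --dr '[[0,0,0],[0,0,0],[0,0,0],[0,0,0],[0,0,0],[0,0,0],[0,0,0]]' --gripper '[100,100,100,100,100,100,100]'

```text
clock: 8.25
eef_pos: [511.7, 11.6, 299.2]
eef_rot: [3.142, 0.002, 0.357]
wrist_force: [-0.3, 0.5, 0.4]
finger_gap: 94.1
finger_force: 0.0
```

Run:
```python
from look import *
pair("a3",(110,100,250,210),(320,120,470,240),2.7)
print(read_state()["eef_pos"],read_state()["finger_gap"])
```

```text
[513.54970187  15.10039765 299.49402901] 93.90867476793815
```

View pics/a3.png

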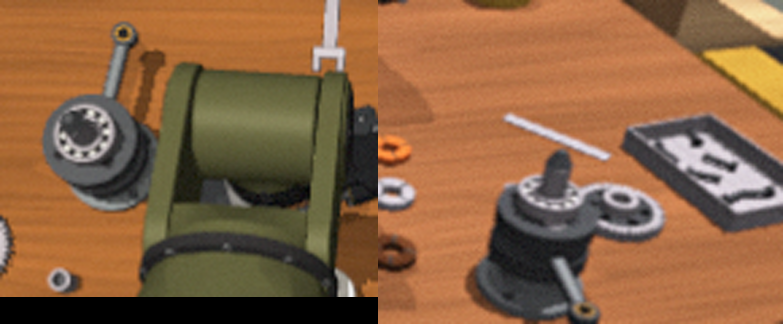

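The bearing is seated flat on the shoulder, around the shaft at top (141,149). Next is the pinion.

Emit:
carry_out --slide '[[-0.338,-0.756,0],[-0.338,-0.756,0],[-0.338,-0.756,0],[-0.338,-0.756,0],[-0.338,-0.756,0],[-0.338,-0.756,0],[-0.338,-0.756,0]]' --dr '[[0,0,0],[0,0,0],[0,0,0],[0,0,0],[0,0,0],[0,0,0],[0,0,0]]' --gripper '[100,100,100,100,100,100,100]'

```text
clock: 8.93
eef_pos: [429.5, -173.7, 299.6]
eef_rot: [-3.141, 0.001, 0.359]
wrist_force: [-0.2, -0.4, -0.1]
finger_gap: 94.1
finger_force: 0.0
```

Emit:
carry_out --slide '[[0,0,-0.15],[0,0,-0.3],[0,0,-0.45],[0,0,-0.6],[0,0,-0.68],[0,0,-0.74],[0,0,-0.78],[0,0,-0.8],[0,0,-0.8],[0,0,-0.8]]' --dr '[[0,0,0],[0,0,0],[0,0,0],[0,0,0],[0,0,0],[0,0,0],[0,0,0],[0,0,0],[0,0,0],[0,0,0]]' --gripper '[100,100,100,100,100,100,100,100,100,100]'

```text
clock: 9.77
eef_pos: [430.0, -172.7, 100.6]
eef_rot: [3.141, -0.0, 0.362]
wrist_force: [-0.5, 0.2, 0.5]
finger_gap: 93.8
finger_force: 0.0
```

Emit:
carry_out --slide '[[0,0,0],[0,0,0],[0,0,0],[0,0,0],[0,0,0],[0,0,0],[0,0,0],[0,0,0],[0,0,0]]' --dr '[[0,0,0],[0,0,0],[0,0,0],[0,0,0],[0,0,0],[0,0,0],[0,0,0],[0,0,0],[0,0,0]]' --gripper '[0,0,0,0,0,0,0,0,0]'

```text
clock: 10.52
eef_pos: [429.4, -173.1, 100.2]
eef_rot: [-3.141, 0.0, 0.361]
wrist_force: [-1.7, 1.6, 4.2]
finger_gap: 55.1
finger_force: 25.0
```

Emit:
carry_out --slide '[[0,0,0.1],[0,0,0.25],[0,0,0.4],[0,0,0.55],[0,0,0.7],[0,0,0.8],[0,0,0.8],[0,0,0.8]]' --dr '[[0,0,0],[0,0,0],[0,0,0],[0,0,0],[0,0,0],[0,0,0],[0,0,0],[0,0,0]]' --gripper '[0,0,0,0,0,0,0,0]'

```text
clock: 11.18
eef_pos: [429.4, -173.1, 300.4]
eef_rot: [3.14, -0.001, 0.361]
wrist_force: [-0.1, 0.9, -3.0]
finger_gap: 55.4
finger_force: 25.0
```

Emit:
carry_out --slide '[[0.04,0.1,0],[0.1,0.22,0],[0.16,0.36,0],[0.22,0.5,0],[0.28,0.63,0],[0.34,0.76,0],[0.369,0.828,0]]' --dr '[[0,0,0],[0,0,0],[0,0,0],[0,0,0],[0,0,0],[0,0,0],[0,0,0]]' --gripper '[0,0,0,0,0,0,0]'

```text
clock: 11.77
eef_pos: [522.1, 37.0, 297.5]
eef_rot: [-3.14, 0.003, 0.363]
wrist_force: [-0.0, -0.2, -2.5]
finger_gap: 55.2
finger_force: 25.0
```

Emit:
carry_out --slide '[[0.06,0.13,0],[0.12,0.26,0],[0.18,0.4,0],[0.24,0.54,0],[0.3,0.67,0],[0.34,0.76,0],[0.369,0.828,0],[0.369,0.828,0],[0.369,0.828,0]]' --dr '[[0,0,0],[0,0,0],[0,0,0],[0,0,0],[0,0,0],[0,0,0],[0,0,0],[0,0,0],[0,0,0]]' --gripper '[0,0,0,0,0,0,0,0,0]'

```text
clock: 12.52
eef_pos: [613.6, 241.4, 296.9]
eef_rot: [-3.142, 0.004, 0.362]
wrist_force: [-0.9, -0.4, -2.5]
finger_gap: 55.0
finger_force: 25.0
```

Emit:
carry_out --slide '[[0,0,-0.04],[0,0,-0.08],[0,0,-0.12],[0,0,-0.15],[0,0,-0.18],[0,0,-0.2],[0,0,-0.2]]' --dr '[[0,0,0],[0,0,0],[0,0,0],[0,0,0],[0,0,0],[0,0,0],[0,0,0]]' --gripper '[0,0,0,0,0,0,0]'

```text
clock: 13.1
eef_pos: [613.7, 240.7, 248.7]
eef_rot: [-3.142, 0.002, 0.361]
wrist_force: [-0.4, -0.3, -2.8]
finger_gap: 54.9
finger_force: 25.0
```

Emit:
carry_out --slide '[[0,0,-0.02],[0,0,-0.045],[0,0,-0.065],[0,0,-0.08],[0,0,-0.09],[0,0,-0.095],[0,0,-0.096],[0,0,-0.096]]' --dr '[[0,0,0],[0,0,0],[0,0,0],[0,0,0],[0,0,0],[0,0,0],[0,0,0],[0,0,0]]' --gripper '[0,0,0,0,0,0,0,0]'

```text
clock: 13.77
eef_pos: [614.0, 241.0, 226.4]
eef_rot: [3.142, -0.0, 0.361]
wrist_force: [-0.9, -0.1, -2.4]
finger_gap: 55.2
finger_force: 25.0
```

Almost touching; I'll go 1 mm further, release and raise.

Emit:
carry_out --slide '[[0,0,-0.004],[0,0,-0.004],[0,0,-0.004],[0,0,-0.004],[0,0,-0.004],[0,0,-0.004],[0,0,-0.004],[0,0,-0.004],[0,0,-0.004]]' --dr '[[0,0,0],[0,0,0],[0,0,0],[0,0,0],[0,0,0],[0,0,0],[0,0,0],[0,0,0],[0,0,0]]' --gripper '[0,0,0,100,100,100,100,100,100]'

```text
clock: 14.52
eef_pos: [613.9, 240.9, 225.1]
eef_rot: [-3.142, 0.0, 0.361]
wrist_force: [0.4, 0.2, 1.0]
finger_gap: 91.4
finger_force: 0.0
```

Emit:
carry_out --slide '[[0,0,0.1],[0,0,0.24],[0,0,0.3],[0,0,0.3],[0,0,0.3]]' --dr '[[0,0,0],[0,0,0],[0,0,0],[0,0,0],[0,0,0]]' --gripper '[100,100,100,100,100]'

```text
clock: 14.93
eef_pos: [613.9, 240.9, 300.4]
eef_rot: [3.142, -0.001, 0.361]
wrist_force: [-0.1, 0.1, -0.1]
finger_gap: 94.1
finger_force: 0.0
```

Emit:
carry_out --slide '[[-0.2,-0.9,0],[-0.2,-0.9,0],[-0.2,-0.9,0],[-0.2,-0.9,0],[-0.2,-0.9,0],[-0.2,-0.9,0],[-0.2,-0.9,0]]' --dr '[[0,0,0],[0,0,0],[0,0,0],[0,0,0],[0,0,0],[0,0,0],[0,0,0]]' --gripper '[100,100,100,100,100,100,100]'

```text
clock: 15.52
eef_pos: [562.8, 12.1, 298.7]
eef_rot: [-3.141, 0.002, 0.357]
wrist_force: [0.3, 0.2, -0.1]
finger_gap: 94.0
finger_force: 0.0
```

Run:
```python
from look import *
pair("a4",(110,100,250,210),(320,120,470,240),2.7)
print(read_state()["eef_pos"],read_state()["finger_gap"])
```

```text
[563.59986344  15.37904461 298.90082874] 94.00952733505811
```

View pics/a4.png

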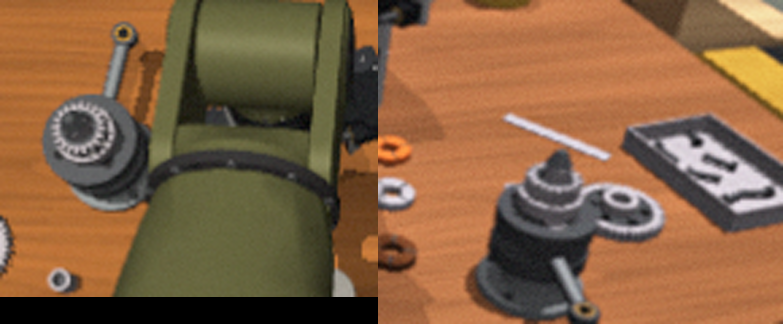

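The pinion is seated on the bearing, level, at scene (384,193). Next is the sleeve.

Emit:
carry_out --slide '[[-0.154,-0.81,0],[-0.154,-0.81,0],[-0.154,-0.81,0],[-0.154,-0.81,0],[-0.154,-0.81,0],[-0.154,-0.81,0]]' --dr '[[0,0,0],[0,0,0],[0,0,0],[0,0,0],[0,0,0],[0,0,0]]' --gripper '[75,75,75,75,75,75]'

```text
clock: 16.12
eef_pos: [524.5, -190.8, 299.0]
eef_rot: [-3.141, 0.002, 0.357]
wrist_force: [-0.1, -0.2, 0.2]
finger_gap: 70.5
finger_force: 0.0
```

Emit:
carry_out --slide '[[-0.154,-0.81,0],[-0.154,-0.81,0],[-0.154,-0.81,0],[-0.154,-0.81,0],[-0.154,-0.81,0],[-0.154,-0.81,0],[-0.154,-0.81,0]]' --dr '[[0,0,0],[0,0,0],[0,0,0],[0,0,0],[0,0,0],[0,0,0],[0,0,0]]' --gripper '[75,75,75,75,75,75,75]'

```text
clock: 16.7
eef_pos: [487.2, -389.4, 298.5]
eef_rot: [-3.14, 0.001, 0.36]
wrist_force: [-0.5, -0.5, 0.2]
finger_gap: 70.9
finger_force: 0.0
```

Emit:
carry_out --slide '[[0,0,-0.15],[0,0,-0.3],[0,0,-0.45],[0,0,-0.6],[0,0,-0.68],[0,0,-0.74],[0,0,-0.78],[0,0,-0.8],[0,0,-0.8],[0,0,-0.8]]' --dr '[[0,0,0],[0,0,0],[0,0,0],[0,0,0],[0,0,0],[0,0,0],[0,0,0],[0,0,0],[0,0,0],[0,0,0]]' --gripper '[75,75,75,75,75,75,75,75,75,75]'

```text
clock: 17.53
eef_pos: [487.6, -388.7, 100.9]
eef_rot: [3.141, -0.001, 0.362]
wrist_force: [-0.5, 0.0, -0.1]
finger_gap: 70.2
finger_force: 0.0
```

Emit:
carry_out --slide '[[0,0,0],[0,0,0],[0,0,0],[0,0,0],[0,0,0],[0,0,0],[0,0,0],[0,0,0],[0,0,0]]' --dr '[[0,0,0],[0,0,0],[0,0,0],[0,0,0],[0,0,0],[0,0,0],[0,0,0],[0,0,0],[0,0,0]]' --gripper '[0,0,0,0,0,0,0,0,0]'

```text
clock: 18.28
eef_pos: [487.0, -389.2, 100.5]
eef_rot: [3.141, -0.0, 0.361]
wrist_force: [-1.4, 0.8, 6.5]
finger_gap: 41.5
finger_force: 25.0
```

Emit:
carry_out --slide '[[0,0,0.1],[0,0,0.25],[0,0,0.4],[0,0,0.55],[0,0,0.7],[0,0,0.8],[0,0,0.8],[0,0,0.8]]' --dr '[[0,0,0],[0,0,0],[0,0,0],[0,0,0],[0,0,0],[0,0,0],[0,0,0],[0,0,0]]' --gripper '[0,0,0,0,0,0,0,0]'

```text
clock: 18.95
eef_pos: [487.0, -389.1, 300.7]
eef_rot: [3.14, -0.001, 0.361]
wrist_force: [-0.9, -0.6, -1.1]
finger_gap: 41.8
finger_force: 25.0
```

Emit:
carry_out --slide '[[0.02,0.1,0],[0.05,0.24,0],[0.08,0.38,0],[0.105,0.53,0],[0.135,0.68,0],[0.169,0.84,0]]' --dr '[[0,0,0],[0,0,0],[0,0,0],[0,0,0],[0,0,0],[0,0,0]]' --gripper '[0,0,0,0,0,0]'

```text
clock: 19.45
eef_pos: [528.6, -177.4, 297.8]
eef_rot: [-3.139, 0.003, 0.36]
wrist_force: [1.2, -0.7, -1.3]
finger_gap: 42.0
finger_force: 25.0
```

Emit:
carry_out --slide '[[0.03,0.14,0],[0.06,0.28,0],[0.085,0.42,0],[0.112,0.56,0],[0.14,0.7,0],[0.169,0.84,0]]' --dr '[[0,0,0],[0,0,0],[0,0,0],[0,0,0],[0,0,0],[0,0,0]]' --gripper '[0,0,0,0,0,0]'

```text
clock: 19.95
eef_pos: [571.0, 32.7, 297.9]
eef_rot: [-3.14, 0.003, 0.361]
wrist_force: [-0.0, -0.8, -0.2]
finger_gap: 41.6
finger_force: 25.0
```

Emit:
carry_out --slide '[[0.03,0.14,0],[0.06,0.28,0],[0.085,0.42,0],[0.112,0.56,0],[0.14,0.7,0],[0.16,0.79,0],[0.169,0.84,0],[0.169,0.84,0],[0.169,0.84,0]]' --dr '[[0,0,0],[0,0,0],[0,0,0],[0,0,0],[0,0,0],[0,0,0],[0,0,0],[0,0,0],[0,0,0]]' --gripper '[0,0,0,0,0,0,0,0,0]'

```text
clock: 20.7
eef_pos: [613.5, 240.4, 298.6]
eef_rot: [3.141, 0.002, 0.361]
wrist_force: [-0.4, -1.0, -1.1]
finger_gap: 41.6
finger_force: 25.0
```

Emit:
carry_out --slide '[[0,0,-0.04],[0,0,-0.08],[0,0,-0.11],[0,0,-0.14],[0,0,-0.16],[0,0,-0.18],[0,0,-0.19],[0,0,-0.19]]' --dr '[[0,0,0],[0,0,0],[0,0,0],[0,0,0],[0,0,0],[0,0,0],[0,0,0],[0,0,0]]' --gripper '[0,0,0,0,0,0,0,0]'

```text
clock: 21.37
eef_pos: [613.6, 240.9, 252.1]
eef_rot: [-3.142, 0.001, 0.361]
wrist_force: [0.6, -1.0, -1.0]
finger_gap: 42.1
finger_force: 25.0
```

Emit:
carry_out --slide '[[0,0,-0.01],[0,0,-0.02],[0,0,-0.028],[0,0,-0.034],[0,0,-0.037],[0,0,-0.037],[0,0,-0.037]]' --dr '[[0,0,0],[0,0,0],[0,0,0],[0,0,0],[0,0,0],[0,0,0],[0,0,0]]' --gripper '[0,0,0,0,0,0,0]'

```text
clock: 21.95
eef_pos: [613.7, 241.0, 244.4]
eef_rot: [3.142, -0.001, 0.361]
wrist_force: [-3.4, -0.8, 5.9]
finger_gap: 41.7
finger_force: 25.0
```

Emit:
carry_out --slide '[[0,0,0],[0,0,0],[0,0,0],[0,0,0],[0,0,0],[0,0,0]]' --dr '[[0,0,0],[0,0,0],[0,0,0],[0,0,0],[0,0,0],[0,0,0]]' --gripper '[100,100,100,100,100,100]'

```text
clock: 22.45
eef_pos: [613.7, 240.9, 243.3]
eef_rot: [3.142, 0.0, 0.361]
wrist_force: [0.5, 0.1, 0.6]
finger_gap: 78.3
finger_force: 0.0
```

Emit:
carry_out --slide '[[0,0,0.1],[0,0,0.2],[0,0,0.227],[0,0,0.227],[0,0,0.227]]' --dr '[[0,0,0],[0,0,0],[0,0,0],[0,0,0],[0,0,0]]' --gripper '[100,100,100,100,100]'

```text
clock: 22.87
eef_pos: [613.5, 240.9, 299.3]
eef_rot: [-3.142, 0.001, 0.361]
wrist_force: [0.8, -0.5, 0.0]
finger_gap: 94.1
finger_force: 0.0
```

Emit:
carry_out --slide '[[-0.74,-0.356,0],[-0.74,-0.356,0],[-0.74,-0.356,0],[-0.74,-0.356,0],[-0.74,-0.356,0],[-0.74,-0.356,0],[-0.74,-0.356,0],[-0.74,-0.356,0]]' --dr '[[0,0,0],[0,0,0],[0,0,0],[0,0,0],[0,0,0],[0,0,0],[0,0,0],[0,0,0]]' --gripper '[100,100,100,100,100,100,100,100]'

```text
clock: 23.53
eef_pos: [429.0, 152.0, 299.7]
eef_rot: [-3.142, 0.0, 0.361]
wrist_force: [0.0, 0.1, 0.2]
finger_gap: 93.7
finger_force: 0.0
```

Run:
```python
from look import *
pair("a5",(110,100,250,230),(250,120,430,250),2.4)
print(read_state()["eef_pos"],read_state()["finger_gap"])
s=camera("scene");c,r,a=blob("scene",s,(325,191));print(plane("scene",c,6))
```

```text
[429.43951063 152.22613833 299.56341774] 94.2059266490528
[430.06680275 150.8401766    6.        ]
```

View pics/a5.png

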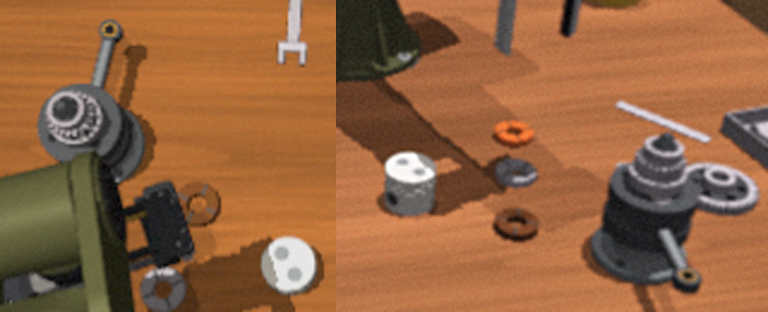

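The crank stack is complete, with the sleeve home at scene (383,186). The grey grooved thrust ring is at (324,191) in the arm's shadow.

Emit:
carry_out --slide '[[0,0,-0.15],[0,0,-0.3],[0,0,-0.45],[0,0,-0.6],[0,0,-0.68],[0,0,-0.74],[0,0,-0.78],[0,0,-0.8],[0,0,-0.8],[0,0,-0.8]]' --dr '[[0,0,0],[0,0,0],[0,0,0],[0,0,0],[0,0,0],[0,0,0],[0,0,0],[0,0,0],[0,0,0],[0,0,0]]' --gripper '[80,80,80,80,80,80,80,80,80,80]'

```text
clock: 24.52
eef_pos: [429.1, 152.1, 100.6]
eef_rot: [3.142, -0.001, 0.361]
wrist_force: [-0.7, 0.4, -0.2]
finger_gap: 75.3
finger_force: 0.0
```

Emit:
carry_out --slide '[[0,0,0],[0,0,0],[0,0,0],[0,0,0],[0,0,0],[0,0,0],[0,0,0],[0,0,0]]' --dr '[[0,0,0],[0,0,0],[0,0,0],[0,0,0],[0,0,0],[0,0,0],[0,0,0],[0,0,0]]' --gripper '[0,0,0,0,0,0,0,0]'

```text
clock: 25.18
eef_pos: [428.9, 152.0, 100.7]
eef_rot: [3.142, -0.001, 0.361]
wrist_force: [-0.6, -0.6, 6.8]
finger_gap: 55.9
finger_force: 25.0
```

Emit:
carry_out --slide '[[0,0,0.1],[0,0,0.25],[0,0,0.4],[0,0,0.55],[0,0,0.7],[0,0,0.8],[0,0,0.8],[0,0,0.8]]' --dr '[[0,0,0],[0,0,0],[0,0,0],[0,0,0],[0,0,0],[0,0,0],[0,0,0],[0,0,0]]' --gripper '[0,0,0,0,0,0,0,0]'

```text
clock: 25.85
eef_pos: [428.7, 151.9, 300.8]
eef_rot: [3.141, -0.002, 0.361]
wrist_force: [0.1, 0.1, -1.2]
finger_gap: 55.5
finger_force: 25.0
```

Run:
```python
from look import *
# cam shoulder rim & tip, subpixel: bright rim edge fit (r=21 at z=110) in top view from first image
from scipy.optimize import least_squares
for n,f,c,angs,th in(("top","pics/top0.png",(297,150.5),np.arange(60,220,8),None),("scene","pics/scene0.png",(225.3,215.3),np.arange(-10,191,10),None)):
    g=cv2.GaussianBlur(cv2.imread(f,0),(0,0),.6).astype(np.float32);P=[]
    for a in np.radians(angs):
        rr=np.arange(3.5,12,.2);q=(np.array(c)+rr[:,None]*np.array([np.cos(a),np.sin(a)])).astype(np.float32)
        v=cv2.remap(g,q[:,0].reshape(1,-1),q[:,1].reshape(1,-1),1)[0]
        P.append(plane(n,q[np.argmin(np.diff(v))],110)[:2])
    P=np.array(P);r=least_squares(lambda x:np.hypot(*(P-x).T)-21,[620,-196],loss="soft_l1",f_scale=1)
    print(n,r.x,r.fun.round(1))
for p in ((621,-196.),):
    print(proj("top",(*p,162)),proj("scene",(*p,162)))
```

```text
top [ 620.68856391 -198.00306504] [-1.  -1.1  0.4 -0.3  0.   0.9 -0.1  0.1  0.2  0.8 -0.4  0.1  0.6 -0.1
  0.2 -1.7 -1.9  0.7 -0.7  0.2]
scene [ 622.10568481 -196.15072604] [ 0.7 -2.9 -1.2 -0.1  0.  -0.1 -1.5 -0.4 -0.4  1.5  0.8  1.2  1.2  0.1
 -0.7  1.4 -1.7 -0.8 -0.6  0.2 -1. ]
[299.37342449 144.29126399] [224.26336389 197.98656267]
```

Emit:
carry_out --slide '[[0.04,-0.08,0],[0.12,-0.22,0],[0.2,-0.36,0],[0.28,-0.5,0],[0.35,-0.63,0],[0.384,-0.698,0]]' --dr '[[0,0,0],[0,0,0],[0,0,0],[0,0,0],[0,0,0],[0,0,0]]' --gripper '[0,0,0,0,0,0]'

```text
clock: 26.35
eef_pos: [525.4, -25.8, 297.7]
eef_rot: [-3.141, 0.003, 0.359]
wrist_force: [-0.7, 0.5, -0.7]
finger_gap: 55.9
finger_force: 25.0
```

Emit:
carry_out --slide '[[0.07,-0.12,0],[0.14,-0.26,0],[0.21,-0.39,0],[0.28,-0.52,0],[0.35,-0.63,0],[0.384,-0.698,0],[0.384,-0.698,0],[0.384,-0.698,-0.05],[0.384,-0.698,-0.1],[0.384,-0.698,-0.1]]' --dr '[[0,0,0],[0,0,0],[0,0,0],[0,0,0],[0,0,0],[0,0,0],[0,0,0],[0,0,0],[0,0,0],[0,0,0]]' --gripper '[0,0,0,0,0,0,0,0,0,0]'

```text
clock: 27.18
eef_pos: [619.6, -195.8, 270.6]
eef_rot: [-3.137, 0.005, 0.362]
wrist_force: [-1.4, -0.2, -2.0]
finger_gap: 55.6
finger_force: 25.0
```

Run:
```python
from look import *
pair("a6",(230,100,350,210),(170,130,290,260),3.2)
print(read_state()["eef_pos"],proj("scene",(621,-197,181)),proj("scene",(621,-197,162)))
```

```text
[ 620.31680525 -196.12296532  274.05087412] [223.49637105 191.71527396] [223.85855797 198.0297064 ]
```

View pics/a6.png

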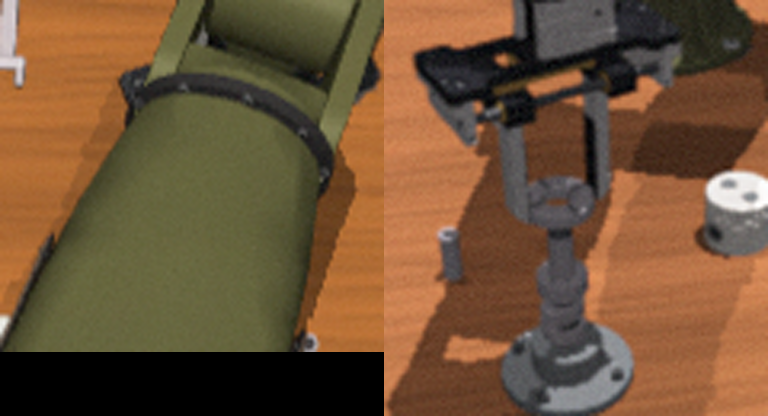

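The scene shows the ring at crop (560,200), squarely above the camshaft axis at about (561,240). I'll lower it.

Emit:
carry_out --slide '[[0,0,-0.03],[0,0,-0.06],[0,0,-0.08],[0,0,-0.1],[0,0,-0.12],[0,0,-0.14],[0,0,-0.14],[0,0,-0.14]]' --dr '[[0,0,0],[0,0,0],[0,0,0],[0,0,0],[0,0,0],[0,0,0],[0,0,0],[0,0,0]]' --gripper '[0,0,0,0,0,0,0,0]'

```text
clock: 27.95
eef_pos: [620.6, -197.1, 239.9]
eef_rot: [-3.141, 0.0, 0.361]
wrist_force: [0.3, -0.2, -1.3]
finger_gap: 55.7
finger_force: 25.0
```

Emit:
carry_out --slide '[[0,0,-0.03],[0,0,-0.06],[0,0,-0.08],[0,0,-0.1],[0,0,-0.112],[0,0,-0.118],[0,0,-0.122],[0,0,-0.122],[0,0,-0.122]]' --dr '[[0,0,0],[0,0,0],[0,0,0],[0,0,0],[0,0,0],[0,0,0],[0,0,0],[0,0,0],[0,0,0]]' --gripper '[0,0,0,0,0,0,0,0,0]'

```text
clock: 28.7
eef_pos: [620.7, -197.1, 210.7]
eef_rot: [3.141, -0.001, 0.361]
wrist_force: [-4.3, 1.0, 6.3]
finger_gap: 55.9
finger_force: 25.0
```

Emit:
carry_out --slide '[[0,0,0],[0,0,0],[0,0,0],[0,0,0],[0,0,0],[0,0,0]]' --dr '[[0,0,0],[0,0,0],[0,0,0],[0,0,0],[0,0,0],[0,0,0]]' --gripper '[100,100,100,100,100,100]'

```text
clock: 29.2
eef_pos: [620.7, -197.1, 209.6]
eef_rot: [-3.142, 0.0, 0.361]
wrist_force: [-0.4, -0.1, -0.4]
finger_gap: 91.9
finger_force: 0.0
```

Emit:
carry_out --slide '[[0,0,0.1],[0,0,0.24],[0,0,0.362],[0,0,0.362],[0,0,0.362]]' --dr '[[0,0,0],[0,0,0],[0,0,0],[0,0,0],[0,0,0]]' --gripper '[100,100,100,100,100]'

```text
clock: 29.62
eef_pos: [620.9, -197.2, 301.9]
eef_rot: [3.139, -0.002, 0.361]
wrist_force: [-0.2, -1.3, -0.3]
finger_gap: 94.0
finger_force: 0.0
```

Emit:
carry_out --slide '[[-0.144,0.8,0],[-0.144,0.8,0],[-0.144,0.8,0],[-0.144,0.8,0],[-0.144,0.8,0],[-0.144,0.8,0]]' --dr '[[0,0,0],[0,0,0],[0,0,0],[0,0,0],[0,0,0],[0,0,0]]' --gripper '[100,100,100,100,100,100]'

```text
clock: 30.12
eef_pos: [583.4, 8.3, 299.0]
eef_rot: [-3.14, 0.002, 0.366]
wrist_force: [0.7, -0.3, -0.1]
finger_gap: 94.1
finger_force: 0.0
```

Run:
```python
from look import *
pair("a7",(60,130,180,230),(170,130,290,260),3.2)
t=cv2.imread("pics/raw_a7_top.png",0)
m=np.zeros_like(t);m[180:201,85:108]=(t[180:201,85:108]>150)
cs,_=cv2.findContours(m,cv2.RETR_EXTERNAL,cv2.CHAIN_APPROX_NONE)
for q in cs:
    if cv2.contourArea(q)>30:
        (x,y),r=cv2.minEnclosingCircle(q);M=cv2.moments(cv2.convexHull(q));c=(M["m10"]/M["m00"],M["m01"]/M["m00"]);print(x,y,r,c,plane("top",c,27),plane("top",(x,y),27))
```

```text
93.63157653808594 189.7894744873047 6.482552528381348 (93.906432748538, 190.05263157894737) [513.78171213 403.43862372  27.        ] [514.57273801 404.34546019  27.        ]
```

View pics/a7.png

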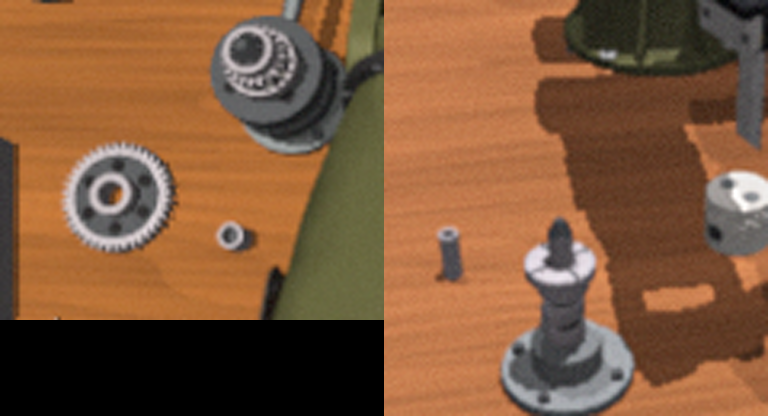

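The thrust ring is seated on the cam journal at crop (560,262). The gear is at crop (113,195), and the hub fit gives (513.8,403). I'll grasp it by the hub.

Emit:
carry_out --slide '[[-0.143,0.8,0],[-0.143,0.8,0],[-0.143,0.8,0],[-0.143,0.8,0],[-0.143,0.8,0],[-0.143,0.8,0]]' --dr '[[0,0,0],[0,0,0],[0,0,0],[0,0,0],[0,0,0],[0,0,0]]' --gripper '[70,70,70,70,70,70]'

```text
clock: 30.72
eef_pos: [548.0, 206.8, 299.1]
eef_rot: [-3.141, 0.001, 0.364]
wrist_force: [-0.1, 0.4, -0.5]
finger_gap: 66.3
finger_force: 0.0
```

Emit:
carry_out --slide '[[-0.143,0.8,0],[-0.143,0.8,0],[-0.143,0.8,0],[-0.143,0.8,0],[-0.143,0.8,0],[-0.143,0.8,0],[-0.143,0.8,0]]' --dr '[[0,0,0],[0,0,0],[0,0,0],[0,0,0],[0,0,0],[0,0,0],[0,0,0]]' --gripper '[70,70,70,70,70,70,70]'

```text
clock: 31.3
eef_pos: [513.5, 403.2, 298.6]
eef_rot: [3.141, 0.002, 0.362]
wrist_force: [-0.6, -0.6, 0.5]
finger_gap: 65.7
finger_force: 0.0
```

Emit:
carry_out --slide '[[0,0,-0.15],[0,0,-0.3],[0,0,-0.45],[0,0,-0.58],[0,0,-0.66],[0,0,-0.71],[0,0,-0.735],[0,0,-0.744],[0,0,-0.744],[0,0,-0.744]]' --dr '[[0,0,0],[0,0,0],[0,0,0],[0,0,0],[0,0,0],[0,0,0],[0,0,0],[0,0,0],[0,0,0],[0,0,0]]' --gripper '[70,70,70,70,70,70,70,70,70,70]' --newtons 40

```text
clock: 32.13
eef_pos: [513.8, 402.9, 115.6]
eef_rot: [-3.141, -0.002, 0.36]
wrist_force: [1.0, 0.7, -0.2]
finger_gap: 65.9
finger_force: 0.0
```

Emit:
carry_out --slide '[[0,0,0],[0,0,0],[0,0,0],[0,0,0],[0,0,0],[0,0,0],[0,0,0],[0,0,0]]' --dr '[[0,0,0],[0,0,0],[0,0,0],[0,0,0],[0,0,0],[0,0,0],[0,0,0],[0,0,0]]' --gripper '[0,0,0,0,0,0,0,0]'

```text
clock: 32.8
eef_pos: [513.2, 403.1, 114.5]
eef_rot: [-3.141, -0.0, 0.361]
wrist_force: [-1.7, 1.5, 5.0]
finger_gap: 38.8
finger_force: 40.0
```

Emit:
carry_out --slide '[[0,0,0.06],[0,0,0.18],[0,0,0.3],[0,0,0.42],[0,0,0.54],[0,0,0.66],[0,0,0.75],[0,0,0.8],[0,0,0.8],[0,0,0.8]]' --dr '[[0,0,0],[0,0,0],[0,0,0],[0,0,0],[0,0,0],[0,0,0],[0,0,0],[0,0,0],[0,0,0],[0,0,0]]' --gripper '[0,0,0,0,0,0,0,0,0,0]'

```text
clock: 33.63
eef_pos: [513.1, 402.8, 313.2]
eef_rot: [3.141, 0.001, 0.361]
wrist_force: [-0.9, 0.5, -4.4]
finger_gap: 39.0
finger_force: 40.0
```

Emit:
carry_out --slide '[[0.01,-0.06,0],[0.03,-0.17,0],[0.05,-0.28,0],[0.07,-0.4,0],[0.09,-0.5,0],[0.107,-0.6,0],[0.125,-0.7,0],[0.143,-0.8,0]]' --dr '[[0,0,0],[0,0,0],[0,0,0],[0,0,0],[0,0,0],[0,0,0],[0,0,0],[0,0,0]]' --gripper '[0,0,0,0,0,0,0,0]'

```text
clock: 34.3
eef_pos: [548.6, 201.5, 311.9]
eef_rot: [-3.141, 0.003, 0.361]
wrist_force: [0.1, 0.9, -3.8]
finger_gap: 39.0
finger_force: 40.0
```

Emit:
carry_out --slide '[[0.018,-0.1,0],[0.036,-0.2,0],[0.054,-0.3,0],[0.071,-0.4,0],[0.09,-0.5,0],[0.107,-0.6,0],[0.125,-0.7,0],[0.143,-0.8,0]]' --dr '[[0,0,0],[0,0,0],[0,0,0],[0,0,0],[0,0,0],[0,0,0],[0,0,0],[0,0,0]]' --gripper '[0,0,0,0,0,0,0,0]'

```text
clock: 34.97
eef_pos: [584.3, 1.6, 311.9]
eef_rot: [-3.14, 0.003, 0.361]
wrist_force: [1.0, 0.5, -4.2]
finger_gap: 38.8
finger_force: 40.0
```

Emit:
carry_out --slide '[[0.018,-0.1,0],[0.036,-0.2,0],[0.054,-0.3,0],[0.071,-0.4,0],[0.09,-0.5,0],[0.107,-0.6,0],[0.125,-0.7,0],[0.14,-0.78,0],[0.143,-0.8,0],[0.143,-0.8,0]]' --dr '[[0,0,0],[0,0,0],[0,0,0],[0,0,0],[0,0,0],[0,0,0],[0,0,0],[0,0,0],[0,0,0],[0,0,0]]' --gripper '[0,0,0,0,0,0,0,0,0,0]'

```text
clock: 35.8
eef_pos: [620.1, -198.3, 311.6]
eef_rot: [-3.139, 0.003, 0.359]
wrist_force: [-0.2, -0.3, -4.5]
finger_gap: 39.3
finger_force: 40.0
```

Emit:
carry_out --slide '[[0,0,-0.04],[0,0,-0.08],[0,0,-0.11],[0,0,-0.12],[0,0,-0.12],[0,0,-0.12]]' --dr '[[0,0,0],[0,0,0],[0,0,0],[0,0,0],[0,0,0],[0,0,0]]' --gripper '[0,0,0,0,0,0]'

```text
clock: 36.3
eef_pos: [620.5, -196.7, 284.2]
eef_rot: [3.142, -0.0, 0.361]
wrist_force: [0.1, 0.3, -5.1]
finger_gap: 38.6
finger_force: 40.0
```

Run:
```python
from look import *
pair("a8",(230,100,350,210),(170,130,290,260),3.2)
print(read_state()["eef_pos"],proj("scene",(621,-197,198)),proj("scene",(621,-197,162)))
```

```text
[ 620.53896246 -196.94793684  284.71510212] [223.16369387 185.92770829] [223.85855797 198.0297064 ]
```

View pics/a8.png

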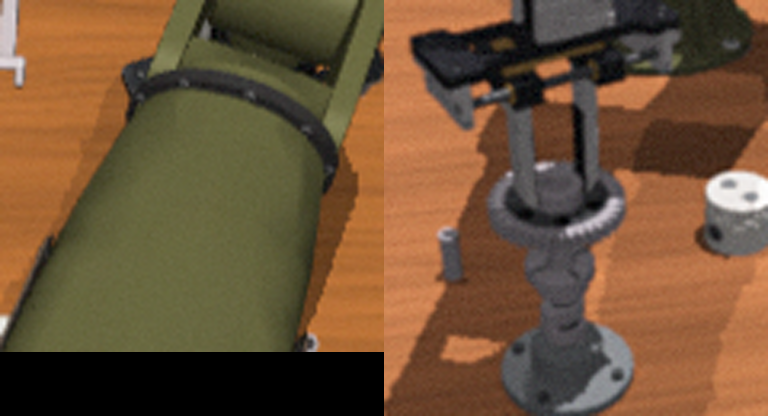

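The scene shows the gear held level above the camshaft, centred within about 1 px. I'll lower it.

Emit:
carry_out --slide '[[0,0,-0.02],[0,0,-0.04],[0,0,-0.06],[0,0,-0.075],[0,0,-0.09],[0,0,-0.1],[0,0,-0.1],[0,0,-0.1]]' --dr '[[0,0,0],[0,0,0],[0,0,0],[0,0,0],[0,0,0],[0,0,0],[0,0,0],[0,0,0]]' --gripper '[0,0,0,0,0,0,0,0]'

```text
clock: 37.07
eef_pos: [620.4, -197.1, 259.1]
eef_rot: [-3.142, 0.0, 0.361]
wrist_force: [0.4, 0.2, -4.7]
finger_gap: 39.0
finger_force: 40.0
```

Emit:
carry_out --slide '[[0,0,-0.02],[0,0,-0.04],[0,0,-0.06],[0,0,-0.075],[0,0,-0.085],[0,0,-0.09],[0,0,-0.094],[0,0,-0.094]]' --dr '[[0,0,0],[0,0,0],[0,0,0],[0,0,0],[0,0,0],[0,0,0],[0,0,0],[0,0,0]]' --gripper '[0,0,0,0,0,0,0,0]'

```text
clock: 37.73
eef_pos: [620.5, -197.1, 236.5]
eef_rot: [3.141, -0.001, 0.361]
wrist_force: [-3.7, 1.1, 2.3]
finger_gap: 39.1
finger_force: 40.0
```

Emit:
carry_out --slide '[[0,0,0],[0,0,0],[0,0,0],[0,0,0],[0,0,0],[0,0,0],[0,0,0]]' --dr '[[0,0,0],[0,0,0],[0,0,0],[0,0,0],[0,0,0],[0,0,0],[0,0,0]]' --gripper '[80,80,80,80,80,80,80]'

```text
clock: 38.32
eef_pos: [620.4, -197.1, 235.6]
eef_rot: [3.142, -0.0, 0.361]
wrist_force: [1.3, 0.1, -0.7]
finger_gap: 74.8
finger_force: 0.0
```

Emit:
carry_out --slide '[[0,0,0.1],[0,0,0.24],[0,0,0.3],[0,0,0.3],[0,0,0.3]]' --dr '[[0,0,0],[0,0,0],[0,0,0],[0,0,0],[0,0,0]]' --gripper '[80,80,80,80,80]'

```text
clock: 38.73
eef_pos: [620.4, -197.1, 310.9]
eef_rot: [3.141, -0.001, 0.361]
wrist_force: [-0.5, -0.4, 0.2]
finger_gap: 75.2
finger_force: 0.0
```

Emit:
carry_out --slide '[[-0.9,0.3,0],[-0.9,0.3,0],[-0.9,0.3,0],[-0.9,0.3,0],[-0.9,0.3,0],[-0.9,0.3,0],[-0.9,0.3,0],[-0.9,0.3,0],[-0.9,0.3,0]]' --dr '[[0,0,0],[0,0,0],[0,0,0],[0,0,0],[0,0,0],[0,0,0],[0,0,0],[0,0,0],[0,0,0]]' --gripper '[80,80,80,80,80,80,80,80,80]'

```text
clock: 39.48
eef_pos: [395.7, -122.2, 310.1]
eef_rot: [-3.141, 0.0, 0.361]
wrist_force: [-0.2, -0.3, 0.0]
finger_gap: 75.1
finger_force: 0.0
```

Run:
```python
from look import *
pair("a9",(110,90,350,250),(50,130,430,270),1.28)
P=[]
for n,bs in(("top",((110,110,185,185),(260,110,335,185))),("scene",((345,155,420,230),(190,175,265,250)))):
    im=cv2.imread(f"pics/raw_a9_{n}.png")
    P.append(np.hstack([cv2.resize(im[b[1]:b[3],b[0]:b[2]],None,fx=4,fy=4,interpolation=cv2.INTER_CUBIC) for b in bs]))
cv2.imwrite("pics/a9b.png",np.vstack(P))
print(read_state()["eef_pos"],read_state()["clock"])
a=cv2.imread("pics/scene0.png");b=cv2.imread("pics/raw_a9_scene.png")
for c in((281,196),(97,232)):
    print([blob("scene",i[:,:,::-1].copy(),c,r=16)[0].round(1) for i in(a,b)])
```

```text
[ 396.03320036 -122.32913181  309.98706652] 39.5833
[array([280.3, 195.9]), array([280.3, 196.1])]
[array([ 92.3, 233.7]), array([ 92.2, 233.7])]
```

View pics/a9b.png

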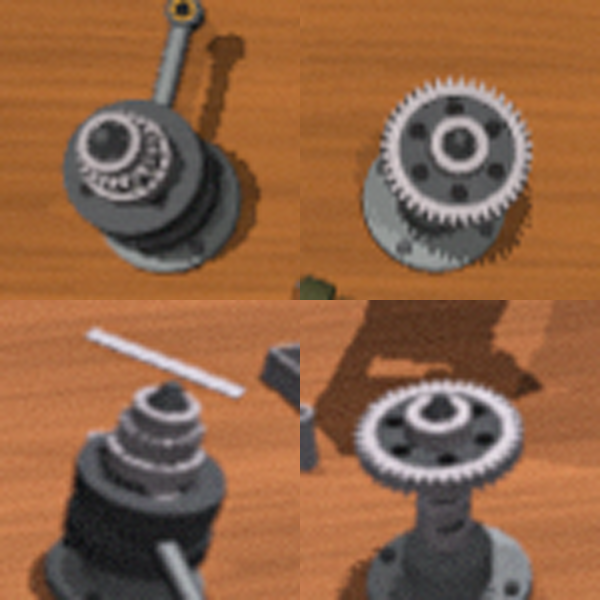

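Both stacks are seated and level, with the gear hub up and the nose tip showing through. The piston and gauge have not moved.

```bash
python3 -c "
from cell import *
print(sign_off())"
```

```text
the job is handed in; nothing more can be done
None
```

I fitted all five parts in the required order and handed the job in at about 40 s of the 141 s allowed. In the last pictures every part looked fully home and level and the piston and dial gauge had not moved; the hand-in returned no verdict.

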